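Put the coffee tamper away in the roll-top box

ROBOT

A 6-joint arm with a two-finger parallel gripper is mounted at the origin on the work surface. World frame = base frame: x ahead of the robot, y to its left, z up, the work surface at z = 0. Lengths are in m, angles in rad, forces in N, time in s.
With the tool pointing down it reaches from about 0.25 to 0.775 m from the base axis. Payload 4 kg.
Tool frame: the origin (TCP) lies between the finger pads; the fingertips stand 14 mm ahead of it and the grasp point (between the pads) lies 5 mm behind it; z points along the fingers, x is the direction in which the jaws open and shut, and the axes are right-handed (so a half turn about z gives the same grasp; the last joint's range is limited). The gripper opens to 85 mm and grips with 20 to 120 N. Pads are 22 mm wide; open, the fingers measure 114 mm over their backs; the gripper's body (76 mm by 85 mm) begins 54 mm behind the grasp point. The pads swing forward as they close: fully open they stand 13 mm farther back than shut.
Start: joints at [-1.308, 0.087, 1.371, -0, 1.684, -0.103], TCP at [0.197, -0.514, 0.245] pointing down, gripper open.
Joint ranges: [-3.1, 3.1], [-0.76, 2.03], [0.27, 2.55], [-1.08, 4.22], [0.17, 2.65], [-2.57, 2.57]. Speed limits (rad/s): [2.79, 2.79, 3.14, 3.14, 3.14, 3.14].

INTERFACE

Orientations are given as a unit quaternion [x, y, z, w].
In Python, from rig import arm gives the robot as it stands.
- The arm moves only by the shell command python3 -m handwheel 'ROWS' [FORCE]. ROWS is JSON, a list of rows, each an object with "offset": the shift along the tool's x, y, z in m, a list of three; "rotation": the turn, a rotation vector about the tool's x, y, z in degrees, a list of three; "claw": the gripper command: -1 is shut, 1 is fully open, values between are in proportion. In form: [{"offset": [dx, dy, dz], "rotation": [ax, ay, az], "claw": claw}, ...]. A call has 1 to 8 rows; each row shifts and turns the pose as measured when the row begins, along the tool's axes as they then stand; what a row does not reach is not made up. A row lasts 1/12 s, in which the tool goes at most 41.7 mm and 7.16 degrees, less where a joint would pass 70% of its speed; a pose out of reach is approached as far as the arm can. A call is refused whole if a number of a shift passes 0.0417 or a number of a turn 7.16, either way. A call with a gripper value outside its range is refused whole. The fingers move at their own pace and stop on an object; FORCE is the grip in N (left out, the last holds). Time passes only in rows, so rows that do not move let the fingers close. It gives the time, the measured TCP pose, the force and the opening at its end, in the units of the state.
- arm.read_state(): the state, without advancing time (a new reading comes with each control period).
- arm.get_image(name): name is "side" or "top" or "wrist"; returns a dict with "image" (384x512x3 uint8, red, green, blue), "fx", "fy", "cx", "cy" (pixels), "rvec" (rotation vector, rad) and "tvec" (3), from world to camera coordinates, as OpenCV has them. Camera axes: x right, y down, z forward; pixel columns grow to the right and rows downward; lengths in m; the calibration is good to about 2 mm. A picture is of the moment at which its call begins. There is no depth.
- arm.finish_job(): hands the job in, once; it reports no verdict.
Trained networks look in a picture, given as the dict that the camera call returned (one of the last four; its "shot" number tells which), for a name from the list of things; names that differ only in an ending like _2 or _b are one class to them, and where a whole thing is asked for, a point or a joint stands for the part that bears it (a point fixed in the world has none). Each returns a list of dicts, best first, with "confidence" (0 to 1); they miss things now and then, are a little off and sometimes report something else, mostly with a low value. They report only what shows in the picture. A call takes as long as a camera call. They do not tell look-alikes from the thing itself.
- arm.spot_in(picture, name): "pixel" ([column, row] in pixels, amid what is visible of it).
- arm.silhouettes(picture, name): "region" (384x512 bool, what is visible of it) and "pixel" ([column, row] in pixels, amid what is visible of it).
- arm.tip_of(picture, name): "pixel" ([column, row] in pixels: a listed point, or the origin of a listed thing).
The state is a dict: "time_s": time; "q": joint angles; "dq": joint speeds; "joint_efforts": joint torques, N m; "position": TCP position; "eef_rot": TCP orientation; "wrist_force": force on the tool from outside, world axes, zero at the start; "moment": the same for the moment, N m; "width": finger opening in m.
Only numpy, scipy, OpenCV 4.12 (cv2) and the standard library are available. Lean on these libraries where they do the work, as an engineer would, in place of code of your own. Each camera call takes 0.05 s, during which the arm holds its last target. There are 200 camera calls.

TASK

Tidy the coffee bar: set the tamper down standing upright inside the open roll-top box, let go of it, and then roll the slatted cover fully shut.

Things in the scene. Friction and masses are not known exactly. Their poses are not given: they have to be found in the camera images.
- tamper_center (a point): Centre, half-way up, of the loose coffee tamper (92 mm tall, 0.35 kg) standing on the counter: round steel base 58 mm across, 16 mm thick, narrow neck, dark-wood handle from 34 mm up, widest (33 mm) 75 mm above its underside; grip the handle from above. z axis up the handle. Not to be confused with the leveller (squat steel and wood puck, 62 mm across, 38 mm tall) or the cup and jug nearby.
- box: Fixed steel roll-top box, 330 deep (x), 320 wide (y), round ends 226 mm high. Origin: centre of underside; x to its back, z up; the front (-x) faces the robot. Floor 20 mm up; front wall 57 mm high, inner face x = -153; end walls' inner faces y = +-148. Two fixed baskets (60 across, 26 high) at x = 75, y = +-65. The tamper goes on the empty front half of the floor.
- cover (a joint): Angle (rad) of the curved slatted wooden cover about its circular track's axis, which runs along the box's y, 60 mm above the box's origin. 0 = fully shut (edge down at the front wall), 1.45 = end stop, rolled back under the rear shell; starts open, above 1.2. Slats' outer face 152 mm from the axis. It stays where it is left; 2 to 6 N at the pull moves it.
- cover_handle (a point): Grip point of the cover's dark-wood pull: a tab at mid width standing radially out of the slats, 16 mm thick along box y, 26 mm wide along the travel, reaching 152 to 210 mm from the axis; point at 185 mm. At cover angle q it lies in the box frame at x = -185 cos(q+0.279), y = 0, z = 60+185 sin(q+0.279) mm: on top when open, low in front when shut. Pinch across y from above, or push.
Things that resemble listed ones, but are neither listed nor needed, are in the scene too. What is shaped like the part that bears tamper_center but yellow is not meant.

How it is judged:
By the outcome, as a careful person would: the job done as asked, in the order asked, and still so for the second after the job is handed in, with the robot touching nothing.
It also fails if it takes over 54 s, if anything falls off the work surface, if the arm or the gripper's body presses on something with over 40 N, if the wrist force passes 120 N, or if a joint passes its speed limit or range.

## Working session

There is one attempt and no reset: what is moved stays moved. The work goes in short steps, Python scripts to look and compute and a shell command to move; the robot and the scene stay as the last step left them, time stands still between calls to the robot, and variables do not carry over. Pictures are saved under pics/ and viewed, about 8 in all and at most 12, crops included, and the job is handed in when it is done.

```bash
mkdir -p pics; cat > h.py <<'E'
import numpy as np, cv2
from scipy.spatial.transform import Rotation as R
from rig import arm
def P(p):
    K=np.array([[p['fx'],0,p['cx']],[0,p['fy'],p['cy']],[0,0,1]]);return K,R.from_rotvec(np.ravel(p['rvec'])).as_matrix(),np.ravel(p['tvec'])
def proj(p,X):
    K,r,t=P(p);c=K@(r@np.asarray(X)+t);return c[:2]/c[2]
def ray(p,px):
    K,r,t=P(p);return -r.T@t, r.T@np.linalg.solve(K,[px[0],px[1],1])
def onz(p,px,z):
    o,d=ray(p,px);return o+d*(z-o[2])/d[2]
def tri(l):
    A=np.zeros((3,3));b=np.zeros(3)
    for p,px in l:
        o,d=ray(p,px);d=d/np.linalg.norm(d);M=np.eye(3)-np.outer(d,d);A+=M;b+=M@o
    return np.linalg.solve(A,b)
def save(n,im): cv2.imwrite('pics/'+n+'.png',im[...,::-1])
np.set_printoptions(precision=4,suppress=True)
E
python3 - <<'E'
from h import *
s=arm.get_image('side');t=arm.get_image('top')
save('a',np.vstack([s['image'],t['image']])[::1])
im=np.hstack([s['image'],t['image']]);save('b',cv2.resize(im,(800,300),interpolation=cv2.INTER_AREA))
for n in ['tamper_center','box','cover_handle']:
  for k,p in(('side',s),('top',t)):
    print(n,k,[(np.round(d['pixel'],1),round(d['confidence'],2)) for d in arm.tip_of(p,n)])
    if n[0]=='t':
      for d in arm.silhouettes(p,n):
        m=d['region'];print(' sil',d['pixel'],d['confidence'],p['image'][m].mean(0),m.sum())
for k,p in(('side',s),('top',t)): print(k,ray(p,(256,192)))
print(arm.read_state())
E
```

```text
tamper_center side [(array([169.3, 172.4]), 0.68), (array([210. , 195.9]), 0.68), (array([145.5, 123.6]), 0.61), (array([117.7, 171. ]), 0.56)]
 sil [170.3, 178.0] 0.82 [95.9402 87.2697 83.6108] 686
 sil [119.1, 174.3] 0.74 [152.318  133.7984  30.6022] 739
 sil [146.9, 126.3] 0.68 [150.8667 134.3803  28.1758] 660
 sil [213.6, 203.6] 0.62 [120.1874 103.4898  21.2079] 635
tamper_center top [(array([317. , 200.2]), 0.91), (array([273.8, 192.3]), 0.82), (array([358.1, 186.8]), 0.66), (array([352.4, 234.7]), 0.56)]
 sil [354.3, 187.6] 0.78 [147.8868 124.       8.0943] 424
 sil [313.3, 199.6] 0.6 [93.2011 83.0331 74.8237] 363
 sil [273.6, 191.1] 0.6 [120.19    99.9815   7.4644] 379
 sil [346.5, 236.9] 0.55 [155.7302 135.5302  12.4326] 430
box side [(array([353.4, 269.4]), 0.88)]
box top [(array([154.6, 170.8]), 0.74)]
cover_handle side [(array([386.2, 246.9]), 0.63)]
cover_handle top [(array([131.4, 155.6]), 0.8)]
side (array([ 0.7535, -0.0239,  0.8802]), array([-0.2736, -0.092 , -0.9575]))
top (array([ 0.464 , -0.1166,  1.0935]), array([ 0.0735, -0.0215, -0.9972]))
{'time_s': 0.5, 'q': array([-1.3081,  0.0872,  1.3708, -0.    ,  1.6836, -0.1031]), 'dq': array([-0.0013,  0.0018, -0.0018, -0.0017,  0.0001, -0.0001]), 'joint_efforts': array([ -0.0014, -35.1282, -31.3106,  -0.0001,   0.0011,   0.    ]), 'position': array([ 0.1967, -0.5136,  0.2453]), 'eef_rot': array([ 0.8239, -0.5667, -0.    , -0.    ]), 'wrist_force': array([ 0.5147, -0.4086, -0.8682]), 'moment': array([-0.0353,  0.0205,  0.009 ]), 'width': 0.08497770375767405}
```

View pics/b.png

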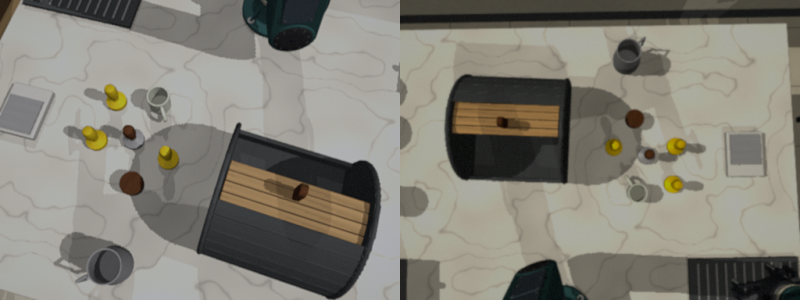

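The two cameras show these candidates:
- **Tamper:** dark wood and steel, side (170,175), top (315,200).
- **Yellow look-alikes:** side (118,172), (146,125), (212,200); top (274,191), (354,187), (348,236).
- **Leveller:** brown puck, side about (167,234), top about (300,150).
- **Cup:** side about (202,128).

I choose the dark-wood tamper and will check it in a crop.

```bash
python3 - <<'E'
from h import *
s=arm.get_image('side');t=arm.get_image('top')
T=tri([(s,(169.3,172.4)),(t,(317,200.2))]);print('tamper',T, proj(s,T),proj(t,T))
Y=[tri([(s,a),(t,b)]) for a,b in [((117.7,171),(358.1,186.8)),((145.5,123.6),(352.4,234.7)),((210,195.9),(273.8,192.3))]];print(Y)
B=tri([(s,(353.4,269.4)),(t,(154.6,170.8))]);H=tri([(s,(386.2,246.9)),(t,(131.4,155.6))]);print('box',B,proj(s,B),proj(t,B),'H',H,proj(s,H),proj(t,H))
for p in (s,t):
  for n in('box','cover'):
    d=arm.silhouettes(p,n)
    for e in d[:1]:
      c,_=cv2.findContours(e['region'].astype(np.uint8),0,2);c=max(c,key=cv2.contourArea);print(n,e['confidence'],cv2.boxPoints(cv2.minAreaRect(c)),cv2.minAreaRect(c)[2])
a=cv2.resize(s['image'][80:260,90:270],(540,540),interpolation=3)[:, :400]
b=cv2.resize(t['image'][80:260,40:220],(540,540),interpolation=3)[:, :400]
save('c',np.hstack([a,b]))
E
```

```text
tamper [ 0.5176 -0.2936  0.0357] [168.8648 172.4423] [316.6778 200.3532]
[array([ 0.5476, -0.3936,  0.0538]), array([ 0.428 , -0.377 ,  0.0457]), array([ 0.5426, -0.1898,  0.0353])]
box [ 0.6081  0.13   -0.0151] [353.5751 269.4109] [154.7339 170.7784] H [0.6061 0.1223 0.2474] [384.1835 246.696 ] [129.9441 155.7126]
box 0.66 [[246.2044 327.0956]
 [302.5826 152.8355]
 [507.7807 219.2232]
 [451.4025 393.4832]] 17.927921295166016
cover 0.9 [[279.5889 255.4343]
 [296.4825 203.3457]
 [478.768  262.4653]
 [461.8744 314.5539]] 17.969139099121094
box 0.67 [[ 53.6594 228.7083]
 [ 60.0859  92.6812]
 [221.073  100.2869]
 [214.6466 236.314 ]] 2.704875946044922
cover 0.9 [[ 65.8613 171.8532]
 [ 67.0473 130.3442]
 [204.221  134.2635]
 [203.0351 175.7724]] 1.6365771293640137
```

View pics/c.png

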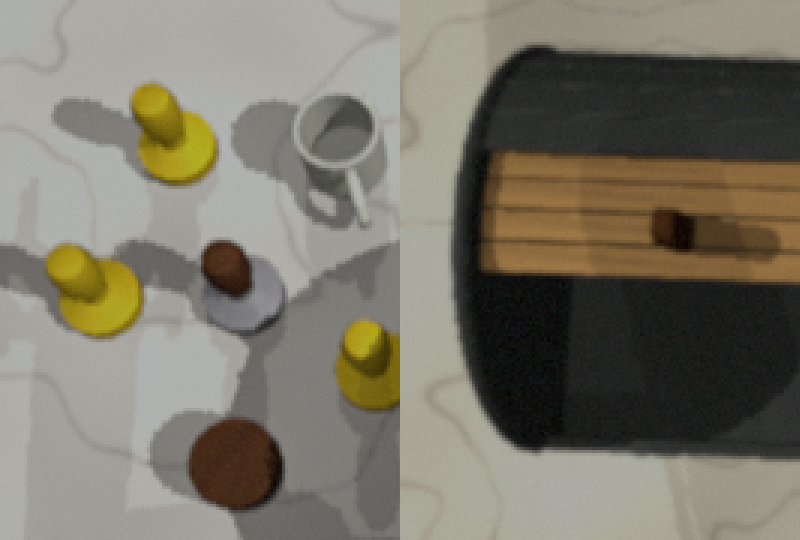

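The crop confirms it: the dark-wood handle on a steel base at side about (168,172) is the tamper. The brown disc is the leveller. Next I fit the box pose by silhouette.

```bash
cat > fit.py <<'E'
from h import *
from scipy.optimize import minimize
s=arm.get_image('side');t=arm.get_image('top')
a=np.linspace(0,np.pi,40);prof=[(-.165*np.cos(u),.06+.166*np.sin(u)) for u in a]+[(.165,0),(-.165,0)]
pts=np.array([(x,y,z) for x,z in prof for y in(-.16,.16)])
def W(v,X): c,k=np.cos(v[2]),np.sin(v[2]);X=np.atleast_2d(X);return np.c_[v[0]+c*X[:,0]-k*X[:,1],v[1]+k*X[:,0]+c*X[:,1],X[:,2]]
if __name__=='__main__':
  M=[]
  for p in(s,t):
    m=np.zeros((384,512),np.uint8)
    for n in('box','cover','cover_handle'):
      d=arm.silhouettes(p,n)
      if d: m|=d[0]['region'].astype(np.uint8)
    c,_=cv2.findContours(m,0,2);h=cv2.convexHull(max(c,key=cv2.contourArea));mm=np.zeros_like(m);cv2.fillConvexPoly(mm,h,1);M.append((p,mm,m))
  def hull(p,v):
    q=np.array([proj(p,X) for X in W(v,pts)],np.float32);m=np.zeros((384,512),np.uint8);cv2.fillConvexPoly(m,np.int32(np.round(cv2.convexHull(q)*16)),1,shift=4);return m
  def cost(v,which=(0,1)): return sum((hull(M[i][0],v)^M[i][1]).sum() for i in which)
  for w in((0,1),(0,),(1,)):
    r=minimize(cost,[.6,.13,0],args=(w,),method='Nelder-Mead',options=dict(initial_simplex=[[.6,.13,0],[.62,.13,0],[.6,.15,0],[.6,.13,.1]],xatol=1e-4,fatol=1))
    print(w,r.x,r.fun,np.degrees(r.x[2]))
    if w==(0,1): v=r.x
  out=[]
  for p,mm,m in M:
    im=p['image'].copy()
    f=lambda L,col:cv2.polylines(im,[np.int32([proj(p,X) for X in W(v,L)])],True,col,1)
    for y in(-.16,.16): f([(x,y,z) for x,z in prof],(255,0,0))
    f([(-.165,-.16,.057),(-.165,.16,.057)],(0,255,0));f([(-.153,-.148,.02),(-.153,.148,.02),(.153,.148,.02),(.153,-.148,.02)],(0,255,255))
    out.append(im)
  save('d',cv2.resize(np.hstack([out[0][140:384,232:512],out[1][60:304,20:300]]),(800,349),interpolation=2))
  hs=[(p,arm.tip_of(p,'cover_handle')[0]['pixel']) for p in(s,t)]
  def hc(q): 
    X=W(v,(-.185*np.cos(q+.279),0,.06+.185*np.sin(q+.279)))[0];return sum(((proj(p,X)-px)**2).sum() for p,px in hs)
  qs=np.linspace(1.1,1.45,36);c=[hc(q) for q in qs];print('cover q',qs[np.argmin(c)],min(c))
  for p in(s,t):
    d=[e for e in arm.tip_of(p,'tamper_center')];print([onz(p,e['pixel'],.046) for e in d])
    d=[e for e in arm.silhouettes(p,'tamper_center')]
    d=[e['region'] for e in d if p['image'][e['region']].mean(0)[2]>60][:1]
    if d:
      # fit base/handle as stack of discs silhouette
      D=[(0,.029),(.016,.029),(.034,.012),(.075,.0165),(.092,.012)];g=np.linspace(0,2*np.pi,24)
      def tm(x):
        m=np.zeros((384,512),np.uint8)
        for i in range(4):
          q=np.float32([proj(p,(x[0]+r*np.cos(u),x[1]+r*np.sin(u),z)) for z,r in (D[i:i+2] if i!=1 else [(.016,.01),(.034,.01)]) for u in g]);cv2.fillConvexPoly(m,np.int32(cv2.convexHull(q)*16),1,shift=4)
        return (m.astype(bool)^d[0]).sum()
      print('tamper sil',minimize(tm,[.517,-.293],method='Nelder-Mead',options=dict(initial_simplex=[[.517,-.293],[.527,-.293],[.517,-.283]],xatol=1e-4,fatol=1)).x)
E
python3 fit.py
```

```text
(0, 1) [ 0.6099  0.1223 -0.0564] 832.0 -3.2319221517202923
(0,) [ 0.6103  0.123  -0.0632] 502.0 -3.6201115586065207
(1,) [ 0.6104  0.1221 -0.052 ] 298.0 -2.9791868279674993
cover q 1.28 27.291634669299334
[array([ 0.5177, -0.2958,  0.046 ]), array([ 0.5505, -0.1867,  0.046 ]), array([ 0.4287, -0.3781,  0.046 ]), array([ 0.5488, -0.3945,  0.046 ])]
tamper sil [ 0.5204 -0.2948]
[array([ 0.5248, -0.2932,  0.046 ]), array([ 0.5515, -0.1872,  0.046 ]), array([ 0.553, -0.396,  0.046]), array([ 0.4221, -0.3725,  0.046 ])]
tamper sil [ 0.5235 -0.2943]
```

View pics/d.png

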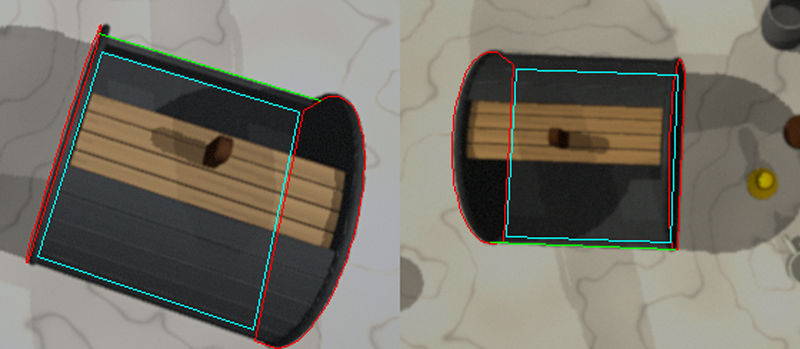

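The fitted outline matches in both views: box at about (0.610, 0.1225) with yaw -3.2°, and cover at about 1.28 rad. I put the tamper at about (0.522, -0.2945). I'll place it at box (-98, -50) mm with the jaws along box y. First I turn the tool and travel.

```bash
cat > to.py <<'E'
import sys
from h import *
# usage: to.py x y z [yaw_deg of jaw]  -> remaining shift/turn in tool axes
x,y,z=map(float,sys.argv[1:4]);yaw=np.radians(float(sys.argv[4]) if len(sys.argv)>4 else -93.2)
S=arm.read_state();r=R.from_quat(S['eef_rot'])
X=np.array([np.cos(yaw),np.sin(yaw),0]);Z=np.array([0,0,-1.]);g=R.from_matrix(np.c_[X,np.cross(Z,X),Z])
print('t',S['time_s'],'pos',S['position'],'F',S['wrist_force'],'w',S['width'])
print('shift',r.inv().apply(np.array([x,y,z])-S['position']),'turn',np.degrees((r.inv()*g).as_rotvec()))
E
python3 -m handwheel '[{"offset":[0,0,0],"rotation":[0,0,6.5],"claw":1},{"offset":[0,0,0],"rotation":[0,0,6.5],"claw":1},{"offset":[0,0,0],"rotation":[0,0,6.5],"claw":1},{"offset":[0,0,0],"rotation":[0,0,6],"claw":1},{"offset":[-0.024,-0.032,0],"rotation":[0,0,0],"claw":1},{"offset":[-0.024,-0.032,0],"rotation":[0,0,0],"claw":1},{"offset":[-0.024,-0.032,0],"rotation":[0,0,0],"claw":1},{"offset":[-0.024,-0.032,0],"rotation":[0,0,0],"claw":1}]' 60
python3 to.py .522 -.2945 .20
```

```text
time_s: 2.17
position: [0.331, -0.4345, 0.2444]
eef_rot: [-0.663, 0.748, 0.0, -0.002]
wrist_force: [-0.1, -0.9, 0.5]
width: 0.0855
t 2.1667 pos [ 0.331  -0.4345  0.2444] F [-0.0951 -0.9442  0.4911] w 0.08546210346264221
shift [-0.162  -0.173   0.0434] turn [ 0.1798 -0.1767 -3.6721]
```

```bash
python3 -m handwheel '[{"offset":[-0.027,-0.029,0],"rotation":[0,0,-3.6],"claw":1},{"offset":[-0.027,-0.029,0],"rotation":[0,0,0],"claw":1},{"offset":[-0.027,-0.029,0],"rotation":[0,0,0],"claw":1},{"offset":[-0.027,-0.029,0.01],"rotation":[0,0,0],"claw":1},{"offset":[-0.026,-0.029,0.015],"rotation":[0,0,0],"claw":1},{"offset":[-0.02,-0.02,0.015],"rotation":[0,0,0],"claw":1},{"offset":[0,0,0],"rotation":[0,0,0],"claw":1}]'
python3 to.py .522 -.2945 .065
python3 - <<'E'
from h import *
w=arm.get_image('wrist');im=w['image'].copy()
for e in arm.tip_of(w,'tamper_center'): print(e['confidence'],e['pixel'],onz(w,e['pixel'],.046))
for z in (.046,): print(proj(w,(.522,-.2945,z)))
save('w1',im)
E
```

```text
time_s: 2.75
position: [0.5174, -0.2816, 0.2044]
eef_rot: [-0.69, 0.724, -0.003, -0.0]
wrist_force: [-0.6, 0.1, -2.1]
width: 0.0854
t 2.75 pos [ 0.5174 -0.2816  0.2044] F [-0.5975  0.1055 -2.144 ] w 0.08535358102715429
shift [ 0.012  -0.0046  0.1394] turn [-0.2359 -0.2501  0.4869]
0.92 [367.3, 146.1] [ 0.5486 -0.3913  0.046 ]
0.9 [271.0, 175.9] [ 0.5231 -0.2949  0.046 ]
0.77 [345.3, 260.4] [ 0.4229 -0.3739  0.046 ]
0.76 [158.5, 152.7] [ 0.5521 -0.1839  0.046 ]
[270.6665 176.9333]
```

View pics/w1.png

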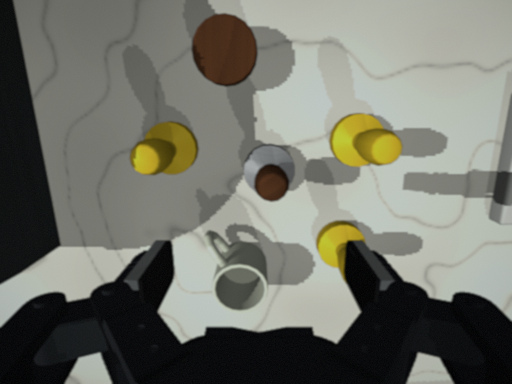

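The wrist view shows the brown-handled tamper at (271,178), matching the triangulated point within 1 mm, so I descend.

```bash
python3 -m handwheel '[{"offset":[0.012,-0.0055,0],"rotation":[-0.2,-0.2,0.5],"claw":1},{"offset":[0,0,0],"rotation":[0,0,0],"claw":1},{"offset":[0,0,0.035],"rotation":[0,0,0],"claw":1},{"offset":[0,0,0.035],"rotation":[0,0,0],"claw":1},{"offset":[0,0,0],"rotation":[0,0,0],"claw":1}]'
python3 to.py .5228 -.2947 .065
```

```text
time_s: 3.27
position: [0.5195, -0.3052, 0.1438]
eef_rot: [-0.683, 0.73, -0.009, -0.001]
wrist_force: [-0.8, -0.2, -1.8]
width: 0.0854
t 3.2667 pos [ 0.5195 -0.3052  0.1438] F [-0.7506 -0.1773 -1.7603] w 0.08537010893230013
shift [-0.0119 -0.0016  0.0786] turn [-0.6791 -0.8628 -0.6041]
```

```bash
python3 -m handwheel '[{"offset":[0,0,0],"rotation":[0,0,0],"claw":1},{"offset":[0,0,0],"rotation":[0,0,0],"claw":1}]'
python3 to.py .5228 -.2947 .065
```

```text
time_s: 3.43
position: [0.5178, -0.3068, 0.1454]
eef_rot: [-0.682, 0.731, -0.009, -0.002]
wrist_force: [-0.2, 0.2, 0.2]
width: 0.0854
t 3.4333 pos [ 0.5178 -0.3068  0.1454] F [-0.1788  0.1984  0.2189] w 0.08543412499329688
shift [-0.0136 -0.0032  0.0802] turn [-0.6408 -0.8739 -0.7885]
```

```bash
python3 -m handwheel '[{"offset":[-0.0135,-0.003,0],"rotation":[-0.6,-0.8,-0.8],"claw":1},{"offset":[0,0,0],"rotation":[0,0,0],"claw":1},{"offset":[0,0,0],"rotation":[0,0,0],"claw":1}]'
python3 to.py .5228 -.2947 .065
```

```text
time_s: 3.68
position: [0.5233, -0.2946, 0.1518]
eef_rot: [-0.687, 0.727, -0.004, 0.001]
wrist_force: [-0.4, 0.0, 0.4]
width: 0.0857
t 3.6833 pos [ 0.5233 -0.2946  0.1518] F [-0.4091  0.0029  0.4025] w 0.08568905463467992
shift [-0.0003  0.0012  0.0868] turn [-0.4354 -0.2664 -0.0264]
```

```bash
python3 -m handwheel '[{"offset":[0,0.001,0.02],"rotation":[-0.4,-0.2,0],"claw":1},{"offset":[0,0,0.02],"rotation":[0,0,0],"claw":1},{"offset":[0,0,0.02],"rotation":[0,0,0],"claw":1},{"offset":[0,0,0.012],"rotation":[0,0,0],"claw":1},{"offset":[0,0,0],"rotation":[0,0,0],"claw":1},{"offset":[0,0,0],"rotation":[0,0,0],"claw":1}]'
python3 to.py .5228 -.2947 .065
```

```text
time_s: 4.18
position: [0.5289, -0.2966, 0.0885]
eef_rot: [-0.688, 0.725, -0.01, 0.002]
wrist_force: [1.0, -0.8, 0.4]
width: 0.0851
t 4.1833 pos [ 0.5289 -0.2966  0.0885] F [ 1.0277 -0.7742  0.3915] w 0.08511092034460005
shift [-0.0018  0.0066  0.0234] turn [-0.9756 -0.6387  0.1775]
```

```bash
python3 -m handwheel '[{"offset":[-0.002,0.0065,0.008],"rotation":[-1,-0.6,0.2],"claw":1},{"offset":[0,0,0],"rotation":[0,0,0],"claw":1},{"offset":[0,0,0.008],"rotation":[0,0,0],"claw":1},{"offset":[0,0,0.004],"rotation":[0,0,0],"claw":1},{"offset":[0,0,0],"rotation":[0,0,0],"claw":1},{"offset":[0,0,0],"rotation":[0,0,0],"claw":1}]'
python3 to.py .5228 -.2947 .065
```

```text
time_s: 4.68
position: [0.5243, -0.2956, 0.0714]
eef_rot: [-0.687, 0.727, -0.003, 0.0]
wrist_force: [-0.2, 0.9, 0.2]
width: 0.0853
t 4.6833 pos [ 0.5243 -0.2956  0.0714] F [-0.1611  0.9147  0.1964] w 0.08525817897813101
shift [-0.0008  0.0016  0.0064] turn [-0.2437 -0.2116 -0.0291]
```

```bash
python3 -m handwheel '[{"offset":[-0.001,0.0015,0.006],"rotation":[-0.2,-0.2,0],"claw":1},{"offset":[0,0,0],"rotation":[0,0,0],"claw":-1},{"offset":[0,0,0],"rotation":[0,0,0],"claw":-1},{"offset":[0,0,0],"rotation":[0,0,0],"claw":-1},{"offset":[0,0,0],"rotation":[0,0,0],"claw":-1},{"offset":[0,0,0],"rotation":[0,0,0],"claw":-1},{"offset":[0,0,0],"rotation":[0,0,0],"claw":-1},{"offset":[0,0,0],"rotation":[0,0,0],"claw":-1}]' 60
python3 to.py .5228 -.2947 .065
```

```text
time_s: 5.35
position: [0.523, -0.2943, 0.0655]
eef_rot: [-0.687, 0.727, -0.0, 0.0]
wrist_force: [-1.2, -0.7, -0.5]
width: 0.0304
t 5.35 pos [ 0.523  -0.2943  0.0655] F [-1.1786 -0.7316 -0.4647] w 0.030411718423937438
shift [0.0004 0.0002 0.0005] turn [-0.0657  0.0086 -0.0233]
```

```bash
python3 -m handwheel '[{"offset":[0,0,-0.01],"rotation":[0,0,0],"claw":-1},{"offset":[0,0,-0.025],"rotation":[0,0,0],"claw":-1},{"offset":[0,0,-0.04],"rotation":[0,0,0],"claw":-1},{"offset":[0,0,-0.04],"rotation":[0,0,0],"claw":-1},{"offset":[0,0,-0.04],"rotation":[0,0,0],"claw":-1},{"offset":[0,0,-0.04],"rotation":[0,0,0],"claw":-1},{"offset":[0,0,-0.03],"rotation":[0,0,0],"claw":-1},{"offset":[0,0,0],"rotation":[0,0,0],"claw":-1}]'
python3 to.py .5094 .078 .32
```

```text
time_s: 6.02
position: [0.5188, -0.292, 0.2914]
eef_rot: [-0.687, 0.727, 0.012, -0.002]
wrist_force: [0.4, 0.1, -2.5]
width: 0.0302
t 6.0167 pos [ 0.5188 -0.292   0.2914] F [ 0.4402  0.1192 -2.5068] w 0.03023087534565709
shift [-0.3692  0.0308 -0.0235] turn [ 1.1474  0.7081 -0.0416]
```

```bash
python3 -m handwheel '[{"offset":[-0.02,0,-0.015],"rotation":[1.1,0.7,0],"claw":-1},{"offset":[-0.035,0.003,-0.005],"rotation":[0,0,0],"claw":-1},{"offset":[-0.04,0.003,-0.003],"rotation":[0,0,0],"claw":-1},{"offset":[-0.04,0.003,0],"rotation":[0,0,0],"claw":-1},{"offset":[-0.04,0.003,0],"rotation":[0,0,0],"claw":-1},{"offset":[-0.04,0.003,0],"rotation":[0,0,0],"claw":-1},{"offset":[0,0,0],"rotation":[0,0,0],"claw":-1},{"offset":[0,0,0],"rotation":[0,0,0],"claw":-1}]'
python3 to.py .5094 .078 .32
```

```text
time_s: 6.68
position: [0.5137, -0.0695, 0.3064]
eef_rot: [-0.685, 0.729, 0.005, -0.003]
wrist_force: [0.5, -1.0, -4.0]
width: 0.03
t 6.6833 pos [ 0.5137 -0.0695  0.3064] F [ 0.5022 -1.0176 -3.9751] w 0.030027630646920024
shift [-0.147   0.0136 -0.0132] turn [ 0.6068  0.1379 -0.3453]
```

```bash
python3 -m handwheel '[{"offset":[-0.025,0.003,-0.008],"rotation":[0.6,0.1,-0.3],"claw":-1},{"offset":[-0.035,0.003,-0.004],"rotation":[0,0,0],"claw":-1},{"offset":[-0.035,0.003,0],"rotation":[0,0,0],"claw":-1},{"offset":[-0.03,0.002,0],"rotation":[0,0,0],"claw":-1},{"offset":[-0.012,0,0],"rotation":[0,0,0],"claw":-1},{"offset":[0,0,0],"rotation":[0,0,0],"claw":-1},{"offset":[0,0,0],"rotation":[0,0,0],"claw":-1},{"offset":[0,0,0],"rotation":[0,0,0],"claw":-1}]'
python3 to.py .5094 .078 .32
```

```text
time_s: 7.35
position: [0.5091, 0.0673, 0.3074]
eef_rot: [-0.684, 0.73, 0.006, -0.007]
wrist_force: [-0.6, -0.3, -3.3]
width: 0.0302
t 7.35 pos [0.5091 0.0673 0.3074] F [-0.5943 -0.2686 -3.3205] w 0.030167516911058116
shift [-0.0106  0.0006 -0.0126] turn [ 1.0458 -0.1124 -0.5302]
```

```bash
python3 -m handwheel '[{"offset":[-0.0105,0.0005,0],"rotation":[1,-0.1,-0.5],"claw":-1},{"offset":[0,0,0],"rotation":[0,0,0],"claw":-1},{"offset":[0,0,0.025],"rotation":[0,0,0],"claw":-1},{"offset":[0,0,0.03],"rotation":[0,0,0],"claw":-1},{"offset":[0,0,0.03],"rotation":[0,0,0],"claw":-1},{"offset":[0,0,0.02],"rotation":[0,0,0],"claw":-1},{"offset":[0,0,0],"rotation":[0,0,0],"claw":-1},{"offset":[0,0,0],"rotation":[0,0,0],"claw":-1}]'
python3 to.py .5094 .078 .0865
python3 - <<'E'
from h import *
s=arm.get_image('side');w=arm.get_image('wrist')
save('e',cv2.resize(np.hstack([s['image'],w['image']]),(800,300),interpolation=3))
E
```

```text
time_s: 8.02
position: [0.5111, 0.0714, 0.2004]
eef_rot: [-0.683, 0.73, -0.003, 0.002]
wrist_force: [0.5, -0.5, -1.9]
width: 0.0304
t 8.0167 pos [0.5111 0.0714 0.2004] F [ 0.4789 -0.533  -1.8907] w 0.03039446064339361
shift [-0.0067  0.003   0.1139] turn [-0.4111 -0.1301 -0.621 ]
```

View pics/e.png

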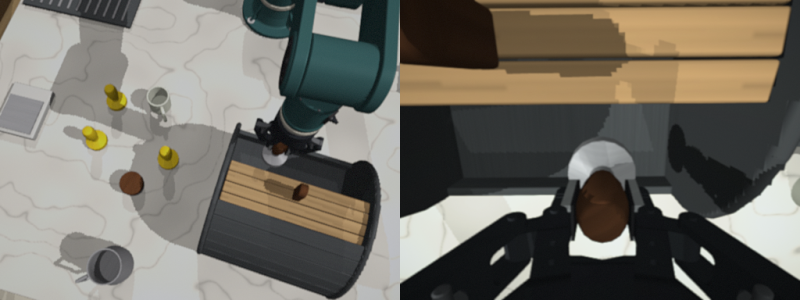

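The tamper is held upright over the front half; the side view shows it at about (275,155) in the 800-px picture. I go on down with corrections.

```bash
python3 -m handwheel '[{"offset":[-0.0065,0.003,0.01],"rotation":[-0.4,-0.1,-0.6],"claw":-1},{"offset":[0,0,0],"rotation":[0,0,0],"claw":-1},{"offset":[0,0,0.02],"rotation":[0,0,0],"claw":-1},{"offset":[0,0,0.02],"rotation":[0,0,0],"claw":-1},{"offset":[0,0,0.015],"rotation":[0,0,0],"claw":-1},{"offset":[0,0,0],"rotation":[0,0,0],"claw":-1},{"offset":[0,0,0],"rotation":[0,0,0],"claw":-1}]'
python3 to.py .5094 .078 .0865
```

```text
time_s: 8.7
position: [0.5162, 0.08, 0.1457]
eef_rot: [-0.688, 0.726, -0.008, 0.009]
wrist_force: [-0.0, 0.6, -2.5]
width: 0.0304
t 8.7 pos [0.5162 0.08   0.1457] F [-0.0102  0.581  -2.5422] w 0.030353442010032965
shift [0.0025 0.0081 0.059 ] turn [-1.3459  0.1363  0.1341]
```

```bash
python3 -m handwheel '[{"offset":[0.0025,0.008,0.01],"rotation":[-1.3,0.1,0.1],"claw":-1},{"offset":[0,0,0],"rotation":[0,0,0],"claw":-1},{"offset":[0,0,0.015],"rotation":[0,0,0],"claw":-1},{"offset":[0,0,0.015],"rotation":[0,0,0],"claw":-1},{"offset":[0,0,0],"rotation":[0,0,0],"claw":-1},{"offset":[0,0,0],"rotation":[0,0,0],"claw":-1}]'
python3 to.py .5094 .078 .0865
```

```text
time_s: 9.2
position: [0.5117, 0.0781, 0.1116]
eef_rot: [-0.687, 0.726, -0.003, 0.004]
wrist_force: [-0.4, -0.6, -2.8]
width: 0.0305
t 9.2 pos [0.5117 0.0781 0.1116] F [-0.3977 -0.5707 -2.7675] w 0.030535308678469323
shift [0.0003 0.0026 0.025 ] turn [-0.6313  0.0893  0.0543]
```

```bash
python3 -m handwheel '[{"offset":[0,0.0025,0.008],"rotation":[-0.6,0.1,0],"claw":-1},{"offset":[0,0,0.004],"rotation":[0,0,0],"claw":-1},{"offset":[0,0,0.005],"rotation":[0,0,0],"claw":-1},{"offset":[0,0,0],"rotation":[0,0,0],"claw":-1},{"offset":[0,0,0],"rotation":[0,0,0],"claw":-1}]'
python3 to.py .5094 .078 .0865
```

```text
time_s: 9.62
position: [0.5112, 0.0783, 0.0969]
eef_rot: [-0.687, 0.726, -0.002, 0.002]
wrist_force: [0.3, 0.6, -3.4]
width: 0.0304
t 9.6167 pos [0.5112 0.0783 0.0969] F [ 0.3075  0.552  -3.3893] w 0.03036470063171856
shift [0.0004 0.0019 0.0104] turn [-0.3133  0.0111  0.0491]
```

```bash
python3 -m handwheel '[{"offset":[0,0.001,0.006],"rotation":[-0.3,0,0],"claw":-1},{"offset":[0,0,0.002],"rotation":[0,0,0],"claw":-1},{"offset":[0,0,0.003],"rotation":[0,0,0],"claw":-1},{"offset":[0,0,0],"rotation":[0,0,0],"claw":-1},{"offset":[0,0,0],"rotation":[0,0,0],"claw":-1}]'
python3 to.py .5094 .078 .0855
```

```text
time_s: 10.03
position: [0.5109, 0.0784, 0.0856]
eef_rot: [-0.687, 0.726, -0.0, 0.001]
wrist_force: [0.8, 0.0, -3.2]
width: 0.0304
t 10.0333 pos [0.5109 0.0784 0.0856] F [ 0.8492  0.0313 -3.2309] w 0.03035741776055613
shift [0.0005 0.0015 0.0001] turn [-0.0927  0.0278  0.0468]
```

```bash
for i in 1 2 3; do python3 -m handwheel '[{"offset":[0,0,0.0015],"rotation":[0,0,0],"claw":-1},{"offset":[0,0,0],"rotation":[0,0,0],"claw":-1}]' | sed -n 2,4p; done
```

```text
position: [0.5117, 0.0786, 0.0859]
eef_rot: [-0.687, 0.726, -0.001, 0.002]
wrist_force: [-0.4, -0.1, -4.3]
position: [0.5127, 0.0787, 0.0856]
eef_rot: [-0.687, 0.726, -0.002, 0.003]
wrist_force: [-1.1, 0.3, -3.0]
position: [0.5136, 0.0789, 0.0856]
eef_rot: [-0.687, 0.726, -0.003, 0.004]
wrist_force: [0.4, 0.0, -3.9]
```

```bash
python3 -m handwheel '[{"offset":[0,0.003,0.002],"rotation":[-0.5,0,0],"claw":-1},{"offset":[0,0,0.002],"rotation":[0,0,0],"claw":-1}]' | sed -n 2,4p; for i in 1 2; do python3 -m handwheel '[{"offset":[0,0,0.003],"rotation":[-0.1,0,0],"claw":-1}]' | sed -n 2,4p; done;python3 to.py .5094 .078 .0845
```

```text
position: [0.5144, 0.0791, 0.0854]
eef_rot: [-0.688, 0.726, -0.003, 0.005]
wrist_force: [-3.4, 0.7, 10.1]
position: [0.5149, 0.0792, 0.0854]
eef_rot: [-0.688, 0.726, -0.003, 0.004]
wrist_force: [-9.4, 0.2, 21.7]
position: [0.5149, 0.0791, 0.0854]
eef_rot: [-0.688, 0.726, -0.003, 0.004]
wrist_force: [-7.9, -0.0, 14.8]
t 10.8667 pos [0.5149 0.0791 0.0854] F [-7.8786 -0.0289 14.7658] w 0.030540003211434033
shift [0.0014 0.0055 0.0009] turn [-0.5153  0.1148  0.0794]
```

The tamper is seated on the floor: the force reversed to +15 N at z = 0.0854. I release it.

```bash
python3 -m handwheel '[{"offset":[0,0,-0.0003],"rotation":[0,0,0],"claw":1},{"offset":[0,0,0],"rotation":[0,0,0],"claw":1},{"offset":[0,0,0],"rotation":[0,0,0],"claw":1},{"offset":[0,0,0],"rotation":[0,0,0],"claw":1},{"offset":[0,0,0],"rotation":[0,0,0],"claw":1},{"offset":[0,0,0],"rotation":[0,0,0],"claw":1},{"offset":[0,0,0],"rotation":[0,0,0],"claw":1}]'
python3 to.py .5094 .078 .0845
```

```text
time_s: 11.45
position: [0.5148, 0.079, 0.0852]
eef_rot: [-0.687, 0.726, -0.002, 0.004]
wrist_force: [0.2, -0.3, 0.3]
width: 0.0853
t 11.45 pos [0.5148 0.079  0.0852] F [ 0.2459 -0.3178  0.3015] w 0.08528376803220389
shift [0.0013 0.0054 0.0006] turn [-0.5025  0.1151  0.0652]
```

Released, with no force on the wrist. I raise straight up with a small correction towards -x.

```bash
python3 -m handwheel '[{"offset":[0,0.002,-0.015],"rotation":[-0.5,0,0],"claw":1},{"offset":[0,0,-0.03],"rotation":[0,0,0],"claw":1},{"offset":[0,0,-0.035],"rotation":[0,0,0],"claw":1},{"offset":[0,0,-0.035],"rotation":[0,0,0],"claw":1},{"offset":[0,0,-0.035],"rotation":[0,0,0],"claw":1},{"offset":[0,0,-0.035],"rotation":[0,0,0],"claw":1},{"offset":[0,0,0],"rotation":[0,0,0],"claw":1},{"offset":[0,0,0],"rotation":[0,0,0],"claw":1}]'
python3 to.py .5094 .078 .32
python3 - <<'E'
from h import *
s=arm.get_image('side');w=arm.get_image('wrist')
save('f',cv2.resize(np.hstack([s['image'],w['image']]),(800,300),interpolation=3))
print([ (e['pixel'],e['confidence'],onz(w,e['pixel'],.066)) for e in arm.tip_of(w,'tamper_center')])
V=[.61,.1223,-.055]
hp=[(p,arm.tip_of(p,'cover_handle')) for p in(s,w)]
for p,h in hp: print([(e['pixel'],e['confidence']) for e in h])
l=[(p,h[0]['pixel']) for p,h in hp if h]
if len(l)>1: print(tri(l))
E
```

```text
time_s: 12.12
position: [0.5103, 0.0785, 0.2723]
eef_rot: [-0.687, 0.726, 0.005, -0.004]
wrist_force: [-0.6, 0.4, -1.0]
width: 0.0852
t 12.1167 pos [0.5103 0.0785 0.2723] F [-0.5726  0.3627 -0.952 ] w 0.08519170394565231
shift [ 0.0005  0.0015 -0.0477] turn [0.7864 0.0413 0.0518]
[([476.6, 120.7], 0.95, array([ 0.5529, -0.1691,  0.066 ])), ([256.9, 163.6], 0.8, array([0.5176, 0.0808, 0.066 ]))]
[([384.5, 243.5], 0.57)]
[([158.6, 63.3], 0.68)]
[0.6041 0.1191 0.259 ]
```

View pics/f.png

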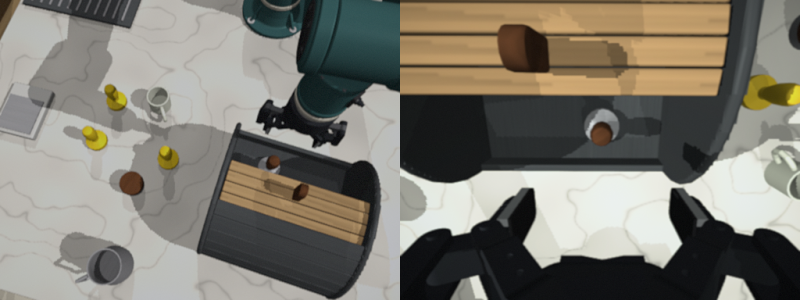

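The tamper stands upright in the box: wrist view (600,132) in the 800-px picture, world about (0.516, 0.080). The cover tab shows at wrist (523,47). Next I close the fingers, rise, and go behind the tab to push the cover shut.

```bash
python3 -m handwheel '[{"offset":[0,0,-0.025],"rotation":[0.7,0,0],"claw":-1},{"offset":[0,0,-0.03],"rotation":[0,0,0],"claw":-1},{"offset":[0,0,-0.025],"rotation":[0,0,0],"claw":-1},{"offset":[-0.01,-0.03,0],"rotation":[0,0,0],"claw":-1},{"offset":[-0.01,-0.035,0],"rotation":[0,0,0],"claw":-1},{"offset":[-0.01,-0.035,0],"rotation":[0,0,0],"claw":-1},{"offset":[0,0,0],"rotation":[0,0,0],"claw":-1},{"offset":[0,0,0],"rotation":[0,0,0],"claw":-1}]'
python3 to.py .646 .1204 .252
python3 - <<'E'
from h import *
for a in [1.559,1.3,1.1,.9,.7,.5,.4,.279,.22]:
  r=.190;x=-r*np.cos(a)+.013*np.sin(a)+.011;z=.06+r*np.sin(a)+.013*np.cos(a)+.014
  print(a,'world',np.array([.61+.9985*x,.1223-.055*x,z]))
E
```

```text
time_s: 13.03
position: [0.6125, 0.1036, 0.3317]
eef_rot: [-0.687, 0.726, 0.013, -0.014]
wrist_force: [-0.5, -0.0, 1.5]
width: 0.0003
t 13.0333 pos [0.6125 0.1036 0.3317] F [-0.4541 -0.0327  1.4712] w 0.0003150477890781386
shift [-0.0189 -0.0355  0.0784] turn [ 2.1794 -0.1998  0.0151]
1.559 world [0.6317 0.1211 0.2641]
1.3 world [0.5827 0.1238 0.2606]
1.1 world [0.5465 0.1258 0.2492]
0.9 world [0.5132 0.1276 0.2309]
0.7 world [0.4842 0.1292 0.2063]
0.5 world [0.4607 0.1305 0.1765]
0.4 world [0.4513 0.131  0.16  ]
0.279 world [0.4422 0.1315 0.1388]
0.22 world [0.4387 0.1317 0.1282]
```

```bash
python3 -m handwheel '[{"offset":[-0.015,-0.025,0],"rotation":[2.2,-0.2,0],"claw":-1},{"offset":[-0.004,-0.012,0],"rotation":[0,0,0],"claw":-1},{"offset":[0,0,0],"rotation":[0,0,0],"claw":-1},{"offset":[0,0,0],"rotation":[0,0,0],"claw":-1}]'
python3 to.py .646 .1204 .252
python3 - <<'E'
from h import *
w=arm.get_image('wrist');s=arm.get_image('side');save('g',cv2.resize(np.hstack([s['image'][100:340,192:512],w['image']]),(800,288)))
E
```

```text
time_s: 13.37
position: [0.649, 0.1202, 0.3232]
eef_rot: [-0.687, 0.727, 0.004, -0.005]
wrist_force: [-0.4, 0.3, -0.8]
width: 0.0001
t 13.3667 pos [0.649  0.1202 0.3232] F [-0.4103  0.3178 -0.8184] w 0.00010984352596683196
shift [-0.0002  0.0021  0.0712] turn [ 0.7041 -0.135  -0.0272]Traceback (most recent call last):
  File "<stdin>", line 2, in <module>
    return _nx.concatenate(arrs, 1, dtype=dtype, casting=casting)
           ~~~~~~~~~~~~~~~^^^^^^^^^^^^^^^^^^^^^^^^^^^^^^^^^^^^^^^
ValueError: all the input array dimensions except for the concatenation axis must match exactly, but along dimension 0, the array at index 0 has size 240 and the array at index 1 has size 384
```

```bash
python3 -m handwheel '[{"offset":[0,0.001,0.02],"rotation":[0.5,-0.1,0],"claw":-1},{"offset":[0,0,0.02],"rotation":[-0.2,0,0],"claw":-1},{"offset":[0,0,0.015],"rotation":[-0.2,0,0],"claw":-1},{"offset":[0,0,0],"rotation":[0,0,0],"claw":-1},{"offset":[0,0,0],"rotation":[0,0,0],"claw":-1}]'
python3 to.py .646 .1204 .252
python3 - <<'E'
from h import *
s=arm.get_image('side');w=arm.get_image('wrist');save('g',cv2.resize(np.hstack([s['image'],w['image']]),(800,300)))
E
```

```text
time_s: 13.88
position: [0.6435, 0.1182, 0.2731]
eef_rot: [-0.686, 0.727, 0.001, -0.001]
wrist_force: [1.0, -0.8, 0.0]
width: 0.0002
t 13.8833 pos [0.6435 0.1182 0.2731] F [ 1.0222 -0.7857  0.0243] w 0.00017747840395430047
shift [-0.0023 -0.0024  0.0211] turn [ 0.1354  0.0145 -0.1373]
```

View pics/g.png

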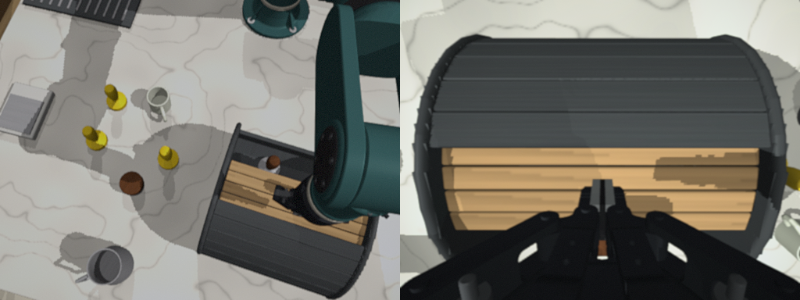

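The fingers are behind the tab: a brown spot shows at (602,248) in the wrist view, on the robot side of them. I go down 20 mm, then pull.

```bash
python3 -m handwheel '[{"offset":[-0.002,-0.002,0.018],"rotation":[0,0,0],"claw":-1},{"offset":[0,0,0.003],"rotation":[0,0,0],"claw":-1},{"offset":[0,0.015,0],"rotation":[0,0,0],"claw":-1},{"offset":[0,0.02,0],"rotation":[0,0,0],"claw":-1},{"offset":[0,0.02,0],"rotation":[0,0,0],"claw":-1},{"offset":[0,0,0],"rotation":[0,0,0],"claw":-1}]'
python3 to.py .5465 .1258 .2492
```

```text
time_s: 14.48
position: [0.5948, 0.1228, 0.2595]
eef_rot: [-0.686, 0.728, -0.006, 0.007]
wrist_force: [-0.0, 0.3, -0.1]
width: 0.0
t 14.4833 pos [0.5948 0.1228 0.2595] F [-0.0297  0.2788 -0.1182] w 3.4036012586223104e-05
shift [-0.0001  0.0486  0.0094] turn [-1.0561  0.1496 -0.2322]
```

```bash
python3 -m handwheel '[{"offset":[0,0.02,0.002],"rotation":[-1,0.1,-0.2],"claw":-1},{"offset":[0,0.02,0.004],"rotation":[0,0,0],"claw":-1},{"offset":[0,0.018,0.006],"rotation":[0,0,0],"claw":-1},{"offset":[0,0.015,0.008],"rotation":[0,0,0],"claw":-1},{"offset":[0,0,0],"rotation":[0,0,0],"claw":-1}]'
python3 to.py .5132 .1276 .2309
```

```text
time_s: 14.9
position: [0.5304, 0.126, 0.2467]
eef_rot: [-0.686, 0.727, -0.01, 0.012]
wrist_force: [-0.4, -0.1, 0.5]
width: -0.0001
t 14.9 pos [0.5304 0.126  0.2467] F [-0.4108 -0.1458  0.4942] w -5.079150860101945e-05
shift [-0.0005  0.0177  0.0153] turn [-1.7367  0.182  -0.1569]
```

```bash
python3 -m handwheel '[{"offset":[0,0.007,0.014],"rotation":[-1.7,0.2,-0.1],"claw":-1},{"offset":[0,0.012,0.014],"rotation":[0,0,0],"claw":-1},{"offset":[0,0.012,0.014],"rotation":[0,0,0],"claw":-1},{"offset":[0,0,0],"rotation":[0,0,0],"claw":-1}]'
python3 to.py .4842 .1292 .2063
python3 - <<'E'
from h import *
from fit import W
V=[.61,.1223,-.055]
for n in('side','top','wrist'):
  p=arm.get_image(n);h=arm.tip_of(p,'cover_handle')
  if h:
    qs=np.linspace(0,1.45,146);c=[np.linalg.norm(proj(p,W(V,(-.185*np.cos(q+.279),0,.06+.185*np.sin(q+.279)))[0])-h[0]['pixel']) for q in qs];print(n,h[0]['confidence'],h[0]['pixel'],qs[np.argmin(c)],min(c))
E
```

```text
time_s: 15.23
position: [0.5069, 0.1279, 0.2122]
eef_rot: [-0.686, 0.727, -0.005, 0.007]
wrist_force: [-0.6, -0.1, -0.1]
width: -0.0002
t 15.2333 pos [0.5069 0.1279 0.2122] F [-0.6217 -0.1497 -0.1111] w -0.00016614255278499184
shift [0.     0.0229 0.0055] turn [-0.9848  0.1485 -0.0985]
side 0.77 [392.9, 182.4] 0.52 0.32310483979310106
top 0.61 [131.5, 215.5] 0.55 1.981193761944612
```

The cover is following the push and is now at about 0.53 rad. I continue down the arc.

```bash
python3 -m handwheel '[{"offset":[0,0.02,0.003],"rotation":[-0.9,0.1,0],"claw":-1},{"offset":[0,0.014,0.01],"rotation":[0,0,0],"claw":-1},{"offset":[0,0.009,0.014],"rotation":[0,0,0],"claw":-1},{"offset":[0,0.006,0.014],"rotation":[0,0,0],"claw":-1},{"offset":[0,0,0],"rotation":[0,0,0],"claw":-1}]'
python3 to.py .4513 .131 .16
```

```text
time_s: 16.05
position: [0.466, 0.1307, 0.177]
eef_rot: [-0.686, 0.728, -0.008, 0.009]
wrist_force: [0.6, 0.5, -0.5]
width: 0.0004
t 16.05 pos [0.466  0.1307 0.177 ] F [ 0.616   0.4852 -0.4806] w 0.0004095975601444243
shift [0.0006 0.0151 0.0166] turn [-1.3738  0.1974 -0.2125]
```

```bash
python3 -m handwheel '[{"offset":[0,0.012,0.008],"rotation":[-1.3,0.1,-0.1],"claw":-1},{"offset":[0,0.006,0.012],"rotation":[0,0,0],"claw":-1},{"offset":[0,0.004,0.012],"rotation":[0,0,0],"claw":-1},{"offset":[0,0,0],"rotation":[0,0,0],"claw":-1}]'
python3 to.py .4422 .1315 .1388
```

```text
time_s: 16.38
position: [0.448, 0.1321, 0.1484]
eef_rot: [-0.686, 0.727, -0.003, 0.005]
wrist_force: [1.0, 0.5, 0.7]
width: -0.0003
t 16.3833 pos [0.448  0.1321 0.1484] F [1.0001 0.45   0.6649] w -0.0003081451847945605
shift [0.001  0.0059 0.0096] turn [-0.6454  0.1748 -0.13  ]
```

```bash
python3 -m handwheel '[{"offset":[0,0.005,0.005],"rotation":[-0.6,0.1,-0.1],"claw":-1},{"offset":[0,0.002,0.005],"rotation":[0,0,0],"claw":-1}]'|sed -n 2,4p
for i in 1 2 3; do python3 -m handwheel '[{"offset":[0,0.001,0.005],"rotation":[-0.1,0,0],"claw":-1}]'|sed -n 2,4p; done
```

```text
position: [0.4431, 0.1326, 0.1399]
eef_rot: [-0.687, 0.727, -0.001, 0.002]
wrist_force: [-0.8, -0.4, 1.9]
position: [0.4426, 0.1327, 0.137]
eef_rot: [-0.687, 0.727, -0.001, 0.002]
wrist_force: [-8.6, -2.6, 33.7]
position: [0.4427, 0.1328, 0.137]
eef_rot: [-0.687, 0.727, -0.002, 0.003]
wrist_force: [-10.5, -3.6, 34.3]
position: [0.4427, 0.1328, 0.1373]
eef_rot: [-0.687, 0.727, -0.002, 0.004]
wrist_force: [-8.5, -2.9, 22.6]
```

A hard stop at z = 0.137 against 0.139 predicted for shut, at 34 N. I back off and check.

```bash
python3 -m handwheel '[{"offset":[0,0.004,-0.02],"rotation":[0,0,0],"claw":-1},{"offset":[0,0.02,-0.03],"rotation":[0,0,0],"claw":-1},{"offset":[0.01,0.03,-0.025],"rotation":[0,0,0],"claw":-1},{"offset":[0.03,0.025,-0.01],"rotation":[0,0,0],"claw":-1},{"offset":[0.04,0.005,0],"rotation":[0,0,0],"claw":-1},{"offset":[0.04,0,0],"rotation":[0,0,0],"claw":-1},{"offset":[0.04,0,0],"rotation":[0,0,0],"claw":-1},{"offset":[0.04,0,0],"rotation":[0,0,0],"claw":-1}]'
python3 -m handwheel '[{"offset":[0,0,0],"rotation":[0,0,0],"claw":-1},{"offset":[0,0,0],"rotation":[0,0,0],"claw":-1},{"offset":[0,0,0],"rotation":[0,0,0],"claw":-1}]' | sed -n 1,4p
python3 - <<'E'
from h import *
from fit import W
V=[.61,.1223,-.055];im=[]
for n in('side','top'):
  p=arm.get_image(n);h=arm.tip_of(p,'cover_handle');im.append(p['image'])
  if h:
    qs=np.linspace(-.1,1.45,156);c=[np.linalg.norm(proj(p,W(V,(-.185*np.cos(q+.279),0,.06+.185*np.sin(q+.279)))[0])-h[0]['pixel']) for q in qs];print(n,h[0]['confidence'],h[0]['pixel'],qs[np.argmin(c)],min(c))
save('k',cv2.resize(np.hstack([im[0][130:384,212:512],im[1][50:304,20:320]]),(800,339),interpolation=2))
E
```

```text
time_s: 17.47
position: [0.3444, -0.0621, 0.2274]
eef_rot: [-0.694, 0.72, -0.004, 0.006]
wrist_force: [1.7, -0.4, -0.5]
width: 0.0003
time_s: 17.72
position: [0.3427, -0.0708, 0.2266]
eef_rot: [-0.686, 0.727, -0.004, 0.004]
wrist_force: [0.8, 1.6, -0.0]
top 0.96 [141.7, 240.0] -0.03 1.5378230779448196
```

View pics/k.png

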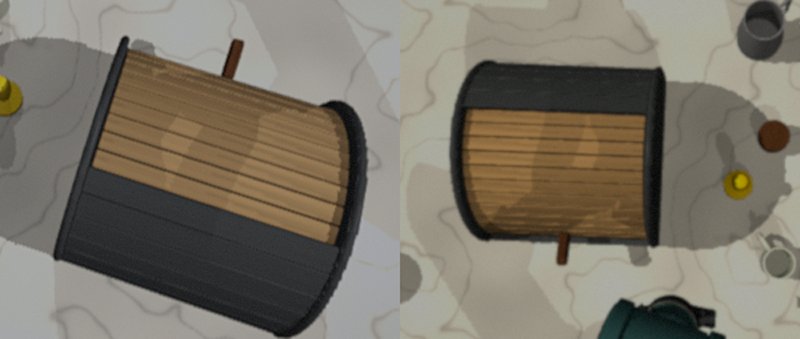

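The cover is fully shut in both views, with the tab low in front at (565,247) in the top half of the picture. The arm is clear of everything, so I hand the job in.

```bash
python3 -c "
from rig import arm
print(arm.finish_job())"
```

```text
the job is handed in; nothing more can be done
None
```

The tamper is standing inside the roll-top box, released, and the cover is rolled shut. I handed the job in at about 18 s of the 54 s allowed.

- **Tamper:** I gripped the dark-wood tamper by its handle (30 mm opening) and lowered it onto the front half of the box floor until the wrist force reversed. After release, the wrist view showed it upright at about (0.516, 0.080). With the cover shut it can no longer be seen, so its standing inside rests on that earlier view and on the cover closing without resistance until its stop.
- **Cover:** I pushed the pull along its arc with closed fingers to a hard stop at 34 N, with the tool at z = 0.137 m against 0.139 m predicted for shut. The top camera then gave a cover angle of -0.03 rad, which is zero within the measuring error, and both pictures show it closed.
- **Checks that disagreed or failed:** The handle detector found nothing in the last side picture. One earlier picture, taken before the arm went down behind the pull, was not saved because of a script error. I retook it after a partial descent.
- **At hand-in:** The arm stood well clear, with only noise-level force on the wrist.

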